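Clamp a loaf tin in the adjustable bench fixture

TASK

Clamp the slim loaf tin in the bench fixture: turn the clamp knob counter-clockwise to free the locked sliding stop, slide the stop open, set the tin upright (open side up) on the bed lengthwise between the two stops without dropping it, slide the stop up snug so the tin sits between both stops with no play, and turn the knob fully home again to lock it. Leave the round tin, the mug and the turner where they are, and let go of everything at the end.

Things in the scene. Friction and masses are not known exactly. Their poses are not given: they have to be found in the camera images.
- seat (a point): Point on the bench fixture's bed where the middle of the tin's underside belongs. The bed is a fixed aluminium plate 290 mm long (y) and 120 mm wide (x), its top 20 mm above the bench. Axes: x away from the robot (at zero yaw), y along the bed, the way the sliding stop opens, z up. The fixed stop's face (100 mm wide, 50 mm high) lies 70 mm to -y; the bed ends 90 mm to -y and 200 mm to +y.
- jaw (a point): Middle of the sliding stop's clamping face (looks to -y, at the fixed stop), 25 mm above the bed; axes as for seat. The stop is a grey bracket 90 mm wide (x), 60 mm long (y, behind the face), its top sloping down at 35 degrees towards the robot: 105 mm above the bed at the back, 40 mm in front. The clamp knob stands square on the middle of the slope.
- stop_slide (a joint): Travel of the sliding stop, 0 to 0.11 m. The clear gap between the stops is 90 mm + this, so the 140 mm tin is snug at 0.050. It starts at 0.005 to 0.030, too narrow for the tin. Freed, it slides with about 2 N (plus drag with speed) and stays where left; move it by the knob or the bracket. Locked, it resists about 25 to 30 N.
- clamp_knob (a joint): Angle of the clamp knob, 0 = fully tight (end stop), 1.3 rad = fully loose (end stop); grows counter-clockwise seen from above, looking along its axis. The shoe grips below about 0.6 rad. It starts tight, between 0 and 0.15. Turning takes about 0.1 to 0.2 N m, it stays where it is left.
- knob_grip (a point): Grip point of the black bar-shaped clamp knob, on its axis. Bar 66 mm long (x), 14 mm thick (y), 26 mm high, from 21 to 47 mm out from the slope on a 14 mm shaft; this point is 36 mm out. z is the axis, pointing out: 35 degrees from vertical, over towards the robot. It turns with the knob; at joint 0.65 the bar lies straight up the slope. From jaw: 30 mm to +y, 20.6 mm to -x, 76 mm up.
- tin_center (a point): Centre of the slim steel loaf tin (half-way up, 30 mm above its underside), 140 mm long (x), 60 mm wide (y), 60 mm high, open on top (z), walls 3 mm, 0.17 to 0.35 kg, straight sides. It stands loose on the bench to the left or right of the fixture.
- round_tin: Bystander: round steel tin 110 mm across, 55 mm high, origin at its underside; on the other side of the fixture from the loaf tin.
- beaker: Bystander: metal mug 80 mm across, 85 mm high, beyond the left end of the fixture; origin at its underside.
- turner: Bystander: kitchen turner 240 mm long lying flat in front of the fixture, on the robot's side; origin at its middle, underside.
Not all that is in view belongs to the job. What is shaped like the part that bears tin_center but orange is not meant.

How it is judged (in metres and radians):
On the way, in this order (a step that is already met when the one before it is completed fails the run):
1. the clamp knob has been turned loose (over 0.9 rad) (value of joint clamp_knob above 0.9 rad), for 0.1 s.
2. the sliding stop has been slid open wide enough for the tin (over 0.055 m) (value of joint stop_slide above 0.055 m), for 0.1 s.
3. the tin stands on the bed between the stops, let go (z of tin_center in the frame of seat between 0.026 and 0.034 m and x of tin_center in the frame of seat between -0.03 and 0.03 m and y of tin_center in the frame of seat above -0.006 m and y of tin_center in the frame of jaw below -0.064 m and angle between tin_center's own z axis and vertical below 0.1 rad and contact force between loaf_tin and the fingers below 0.1 N), for 0.1 s.
4. with the knob loose, the stop has been slid up to the tin, which is snug between both stops (value of joint stop_slide between 0.047 and 0.054 m and value of joint clamp_knob above 0.5 rad), for 0.1 s.
5. the knob has been turned home (value of joint clamp_knob below 0.25 rad), for 0.1 s.
At the end, for the whole second after the job is handed in: The loaf tin stands upright on the bed between the stops, at the seat (30 mm across, -6 to 8 mm along, lengthwise within 0.09 rad), with at most 4 mm of play (stop travel 0.047 to 0.054 m), the knob turned home (under 0.25 rad), nothing held or moving (value of joint clamp_knob below 0.25 rad and value of joint stop_slide between 0.047 and 0.054 m and z of tin_center in the frame of seat between 0.026 and 0.034 m and x of tin_center in the frame of seat between -0.03 and 0.03 m and y of tin_center in the frame of seat between -0.006 and 0.008 m and angle between the x axis of tin_center and the y axis of seat, either way round below 0.09 rad and angle between tin_center's own z axis and vertical below 0.1 rad and linear speed of loaf_tin below 0.02 m/s and contact force between anything else and the fingers below 0.1 N); the robot touches nothing.
It fails at once if the tin is dropped or knocked about (over 0.6 m/s while not held) (linear speed of loaf_tin above 0.6 m/s and contact force between loaf_tin and the fingers below 0.1 N).
It fails at once if a bystander has been moved by more than 30 mm (distance of any of round_tin, beaker, turner from where it was at the start of the episode above 0.03 m).
It also fails if it takes over 72 s, if anything falls off the work surface, if the arm or the gripper's body presses on something with over 40 N, if the wrist force passes 120 N, or if a joint passes its speed limit or range.

ROBOT

A 7-joint arm with a two-finger parallel gripper is mounted at the origin on the work surface. World frame = base frame: x ahead of the robot, y to its left, z up, the work surface at z = 0. Lengths are in mm, angles in rad, forces in N, time in s.
With the tool pointing down it reaches from about 400 to 875 mm from the base axis. Payload 4.4 kg.
Tool frame: the origin (TCP) lies at the very end of the fingers, on their centre line; the grasp point (between the pads) lies 19 mm behind it; z points along the fingers, y is the line along which they close (so a half turn about z gives the same grasp; the last joint's range is limited). The gripper opens to 85 mm and grips with 20 to 120 N. Pads are 22 mm wide; open, the fingers measure 114 mm over their backs; the gripper's body (76 mm by 85 mm) begins 54 mm behind the grasp point. The pads swing forward as they close: fully open they stand 13 mm farther back than shut.
Start: joints at [1.229, 0.628, 0.038, 1.517, -0.027, 0.996, -0.02], TCP at [177.033, -625.441, 231.313] pointing down, gripper open.
Joint ranges: [-3.06, 3.06], [-0.37, 2.12], [-1.25, 1.32], [0.18, 2.47], [-1.1, 4.24], [0.23, 1.98], [-2.94, 2.94]. Speed limits (rad/s): [2.57, 2.57, 3.14, 3.14, 3.14, 3.14, 3.14].

INTERFACE

Orientations are given as [roll, pitch, yaw] about the fixed x, y, z axes, in that order (R = Rz(yaw) Ry(pitch) Rx(roll)).
In Python, from cell import read_state, get_image, camera_info, finish_job gives the robot as it stands.
- The arm moves only by the tool play_rows, never from a script. Its argument "deltas" is one flat list of numbers, 7 for each row, row after row: the shift along the tool's x, y, z in mm, then the turn, a rotation vector about the tool's x, y, z in rad, then the opening, from 0 (shut) to 1 (fully open). In form: [dx, dy, dz, ax, ay, az, grip, dx, dy, dz, ax, ay, az, grip, ...]. A call has 1 to 10 rows; each row is the pose to reach, as a shift and turn from the pose commanded when the call began, along the tool's axes at that moment; what a row does not reach only later rows make up. A row lasts 1/8 s, in which the tool goes at most 62.5 mm and 10.7 degrees, less where a joint would pass 70% of its speed; a pose out of reach is approached as far as the arm can. A call with a gripper value outside its range is refused whole. The fingers move at their own pace and stop on an object; the grip force is fixed at half the most. Time passes only in rows, so rows that repeat a pose let the fingers close. It gives the time, the measured TCP pose, the force, the opening and the grip force at its end, in the units of the state.
- read_state(): the state, without advancing time (a new reading comes with each control period).
- get_image(name): name is "scene" or "top" or "wrist"; returns the picture (400x640x3 uint8, red, green, blue); there is no depth.
- camera_info(name): a dict with "fx", "fy", "cx", "cy" (pixels), "T" (4x4, takes a point from camera to world coordinates). Camera axes: x right, y down, z forward; pixel columns grow to the right and rows downward; lengths in mm; the calibration is good to about 2 mm. The wrist camera is an equidistant fisheye: a pixel r from the principal point sees the ray r / f radians off the axis. A picture is of the moment at which its call begins: read the wrist's pose just before it. camera_info takes no time and is no camera call; for the wrist camera it gives the pose at the moment of the call.
- finish_job(): hands the job in; it is judged then, once.
The state is a dict: "clock": time; "qpos": joint angles; "qd": joint speeds; "tau": joint torques, N m; "eef_pos": TCP position; "tool_rot": TCP orientation; "force": force on the tool from outside, world axes, zero at the start; "torque": the same for the moment, N m; "width": finger opening in mm; "gripper_force": force on a finger pad.
Only numpy, scipy, OpenCV 4.12 (cv2) and the standard library are available. Lean on these libraries where they do the work, as an engineer would, in place of code of your own. Each camera call takes 0.05 s, during which the arm holds its last target. There are 200 camera calls.

## Working session

There is one attempt and no reset: what is moved stays moved. The work goes in short steps, Python scripts to look and compute and a tool call to move; the robot and the scene stay as the last step left them, time stands still between calls to the robot, and variables do not carry over. Pictures are saved under pics/ and viewed, at most 10 in all, crops included, and the job is handed in when it is done.

Besides the shell and the picture viewer there is one more tool, called by a JSON object that holds its "name" and its "arguments", one argument or row to a line. play_rows: Moves the arm, as the interface text tells. Its arguments: {"type":"object","properties":{"deltas":{"type":"array"}},"required":["deltas"]}

```bash
mkdir -p pics; python3 - <<'E'
from cell import *
import cv2,numpy as np
s=read_state();print({k:np.round(v,3).tolist() for k,v in s.items()})
for n in("scene","top"):
    im=get_image(n);cv2.imwrite(f"pics/{n}0.png",im[:,:,::-1])
    c=camera_info(n);print(n,[c[k] for k in("fx","fy","cx","cy")],np.round(c["T"],4).tolist())
E
```

```text
{'clock': 0.0, 'qpos': [1.229, 0.629, 0.038, 1.518, -0.027, 0.996, -0.02], 'qd': [0.002, -0.002, 0.001, 0.001, -0.001, 0.001, 0.0], 'tau': [-0.0, -56.34, 1.227, -19.344, 0.011, 0.011, 0.0], 'eef_pos': [176.872, -624.81, 230.381], 'tool_rot': [-3.14, -0.0, 0.276], 'force': [-0.72, 0.54, 0.289], 'torque': [0.028, -0.063, 0.019], 'gripper_force': 0.0, 'width': 85.389}
scene [511.3802615702407, 511.3802615702407, 325.7111545589434, 196.97343641401176] [[0.1408, 0.7326, -0.6659, 1484.6278], [0.99, -0.0952, 0.1046, -249.4819], [0.0133, -0.6739, -0.7387, 1203.6308], [0.0, 0.0, 0.0, 1.0]]
top [474.7556558655745, 474.7556558655745, 321.1541966823118, 197.33496643947262] [[-0.0229, -0.9957, 0.0902, 348.199], [-0.9997, 0.0233, 0.003, -84.3752], [-0.0051, -0.0901, -0.9959, 1641.001], [0.0, 0.0, 0.0, 1.0]]
```

View pics/scene0.png

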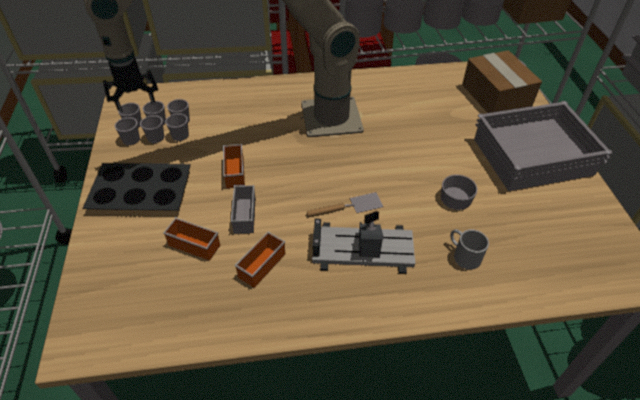

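View pics/top0.png

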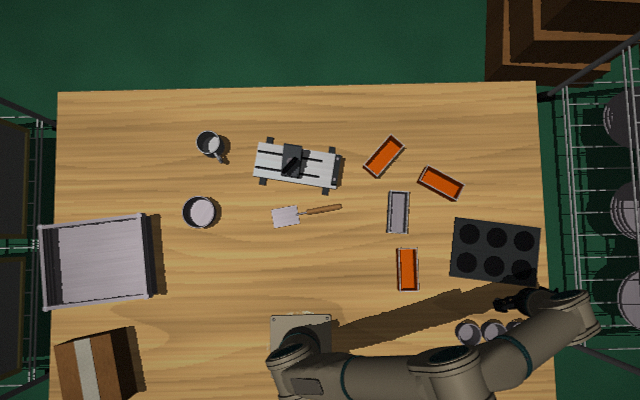

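The top view shows the grey loaf tin at (398,212). Orange lookalikes are at (384,157), (440,183) and (407,269), so I choose the grey one. The fixture is around (297,165), the turner (305,213), the round tin (200,212) and the mug (211,145). Next is a close crop to confirm the choice and pick corners.

```bash
python3 - <<'E'
import cv2,numpy as np
a=cv2.imread("pics/top0.png")
c1=cv2.resize(a[130:200,245:355],None,fx=7,fy=7,interpolation=cv2.INTER_CUBIC)[:,:770]
c2=cv2.resize(a[182:242,370:430],None,fx=5,fy=5,interpolation=cv2.INTER_CUBIC)
cv2.imwrite("pics/c1.png",c1)
b=cv2.imread("pics/scene0.png")
c3=cv2.resize(b[205:280,305:420],None,fx=4,fy=4,interpolation=cv2.INTER_CUBIC)
h=np.zeros((300,770,3),np.uint8);h[:,:300]=c2;h[:,310:770]=c3
cv2.imwrite("pics/c2.png",h)
E
```

```text
(no output)
```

View pics/c1.png

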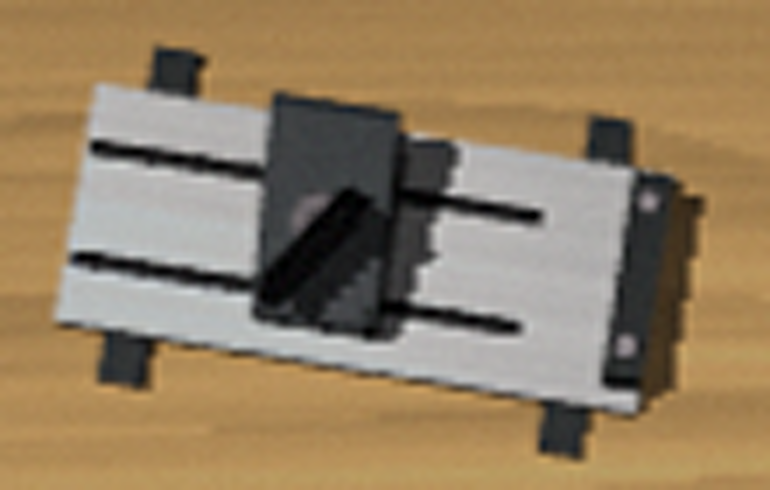

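View pics/c2.png

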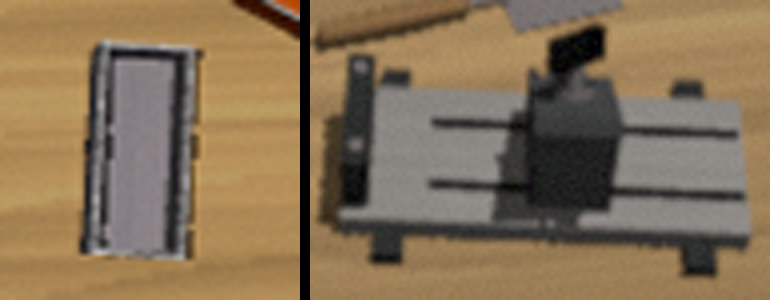

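The crops confirm it: the loaf tin is grey steel and upright, with rim corners at c2 (100,42), (200,48), (190,258) and (83,252). The c1 crop shows the bed corners, the fixed stop on the right, and the bracket with the knob bar turned clockwise of up-slope (tight). Next I fit the poses.

```bash
cat > h.py <<'E'
import numpy as np
from scipy.optimize import least_squares
from scipy.spatial.transform import Rotation as R
from cell import *
def proj(n,P,c=None):
    c=c or camera_info(n);T=np.array(c["T"]);p=(np.atleast_2d(P)-T[:3,3])@T[:3,:3]
    if n=="wrist":
        r=np.hypot(p[:,0],p[:,1]);k=np.arctan2(r,p[:,2])/np.maximum(r,1e-9)
        return np.c_[c["fx"]*p[:,0]*k+c["cx"],c["fy"]*p[:,1]*k+c["cy"]]
    return np.c_[c["fx"]*p[:,0]/p[:,2]+c["cx"],c["fy"]*p[:,1]/p[:,2]+c["cy"]]
def place(p,L):  # p=x,y,yaw (mm, rad)
    L=np.atleast_2d(L).astype(float);c,s=np.cos(p[2]),np.sin(p[2])
    return np.c_[p[0]+c*L[:,0]-s*L[:,1],p[1]+s*L[:,0]+c*L[:,1],L[:,2]]
def uncrop(q,s,o): return (np.array(q,float)+.5)/s-.5+np.array(o)
def knob(fx,slide):  # grip point, axis
    P=place(fx,[[-20.6,20+slide+30,121]])[0]
    a=R.from_euler('z',fx[2]).apply([-np.sin(np.radians(35)),0,np.cos(np.radians(35))])
    return P,a
def toolR(z,y):
    z=z/np.linalg.norm(z);y=y-z*(y@z);y/=np.linalg.norm(y);return np.c_[np.cross(y,z),y,z]
def delta(Pt,Rt,P0=None,R0=None):
    s=read_state()
    if P0 is None:P0=s["eef_pos"]
    if R0 is None:R0=R.from_euler('xyz',s["tool_rot"]).as_matrix()
    return np.round(np.r_[R0.T@(np.array(Pt)-P0),R.from_matrix(R0.T@Rt).as_rotvec()],3).tolist()
E
python3 - <<'E'
from h import *
o=(245,130)
L=[[60,200,20],[-60,200,20],[-60,-90,20],[50,-70,70],[50,-90,70],[-50,-70,70]]
q=uncrop([[95,85],[55,322],[640,412],[637,170],[680,178],[605,385]],7,o)
LS=[[45,60,125],[45,0,125],[-45,60,60],[-45,0,60]]
qs=uncrop([[275,93],[400,113],[258,318],[385,338]],7,o)
def f(p):
    A=np.array(LS,float);A[:,1]+=20+p[3]
    return np.r_[(proj("top",place(p,L))-q).ravel(),(proj("top",place(p,A))-qs).ravel()]
r=least_squares(f,[600,0,0,15]);print(r.x,np.round(r.fun.reshape(-1,2),1).tolist())
qt=uncrop([[100,42],[200,48],[190,258],[83,252]],5,(370,182))
LT=[[70,30,60],[70,-30,60],[-70,-30,60],[-70,30,60]]
t=least_squares(lambda p:(proj("top",place(p,LT))-qt).ravel(),[450,-250,0]);print(t.x,np.round(t.fun,1))
P,a=knob(r.x,r.x[3]);print(P,a)
bar=uncrop([[360,195],[268,298]],7,o);print(bar)
for j in(0,.1,.2):
    b=R.from_rotvec(a*(j-.65)).apply(R.from_euler('z',r.x[2]).apply([np.cos(np.radians(35)),0,np.sin(np.radians(35))]))
    print(j,proj("top",np.array([P+a*11+b*33,P+a*11-b*33])).round(1).tolist())
# scene check
A=np.array(LS,float);A[:,1]+=20+r.x[3]
print(np.round((proj("scene",np.r_[place(r.x,L),place(r.x,A)])-[305,205])*4+[310,0]).tolist())
np.save("fx.npy",r.x);np.save("tin.npy",t.x)
E
```

```text
[ 5.98790247e+02 -5.31085444e+01 -1.81354711e-01  1.94550770e+01] [[0.5, -0.1], [0.3, -0.0], [-0.1, 0.3], [-0.1, 0.1], [-0.3, -0.2], [-0.2, -1.4], [0.2, 1.4], [0.6, 1.4], [-0.2, -0.8], [-0.7, -0.8]]
[ 4.37953353e+02 -3.35297198e+02 -9.82620204e-02] [ 1.   0.  -1.1  0.1 -1.6  0.   1.7 -0.2]
[591.05515496  18.92294916 121.        ] [-0.56416993  0.10345153  0.81915204]
[[296.         157.42857143]
 [282.85714286 172.14285714]]
0 [[296.4, 160.8], [282.6, 173.4]]
0.1 [[295.6, 160.1], [283.4, 174.0]]
0.2 [[294.7, 159.6], [284.2, 174.6]]
[[750.0, 226.0], [737.0, 94.0], [348.0, 78.0], [368.0, 157.0], [339.0, 155.0], [375.0, 46.0], [620.0, 111.0], [531.0, 108.0], [607.0, 69.0], [525.0, 66.0]]
```

```bash
python3 - <<'E'
from h import *
o=(245,130)
L=[[60,200,20],[-60,200,20],[-60,-90,20],[50,-70,70],[50,-90,70],[-50,-70,20]]
q=uncrop([[95,85],[55,322],[640,412],[637,170],[680,178],[605,385]],7,o)
LS=[[45,60,125],[45,0,125],[-45,60,20],[-45,0,20]]
qs=uncrop([[275,93],[400,113],[258,318],[385,338]],7,o)
def f(p):
    A=np.array(LS,float);A[:,1]+=20+p[3]
    return np.r_[(proj("top",place(p,L))-q).ravel(),(proj("top",place(p,A))-qs).ravel()]
r=least_squares(f,[600,0,0,15]);print(r.x,np.round(r.fun.reshape(-1,2),1).tolist())
qt=uncrop([[100,42],[200,48],[190,258],[83,252]],5,(370,182))
LT=[[70,30,0],[70,-30,60],[-70,-30,60],[-70,30,0]]
t=least_squares(lambda p:(proj("top",place(p,LT))-qt).ravel(),[450,-250,0]);print(t.x,np.round(t.fun,1))
np.save("fx.npy",r.x);np.save("tin.npy",t.x)
P,a=knob(r.x,r.x[3]);Z=R.from_euler('z',r.x[2])
b=R.from_rotvec(a*(.07-.65)).apply(Z.apply([np.cos(np.radians(35)),0,np.sin(np.radians(35))]))
y=np.cross(a,b)
print(P,a)
for sg in(1,-1):
    Rt=toolR(-a,sg*y);print(sg,R.from_matrix(Rt).as_euler('xyz'))
    for back in(140,):
        print(back,P+a*back,delta(P+a*back,Rt))
E
```

```text
[ 6.00334942e+02 -5.33457156e+01 -1.81830492e-01  2.11581895e+01] [[0.6, -0.5], [0.4, -0.5], [-0.0, -0.2], [-0.0, -0.4], [-0.2, -0.6], [-0.3, -0.1], [-0.3, 0.8], [0.1, 0.8], [0.4, 0.3], [-0.6, 0.2]]
[ 4.39646330e+02 -3.39427359e+02 -1.08325503e-01] [-0.1  1.3  0.3 -0.3 -0.6 -0.5  0.4 -0.5]
[592.94209611  20.36448558 121.        ] [-0.56412065  0.10371994  0.81915204]
1 [2.77518991 0.50039856 2.28513526]
140 [513.96520568  34.88527667 235.6812862 ] [503.998, -543.054, -4.254, -0.736, 0.043, -2.027]
-1 [-2.77518991 -0.50039856 -0.8564574 ]
140 [513.96520568  34.88527667 235.6812862 ] [503.998, -543.054, -4.254, 0.038, 0.638, 1.003]
```

{"name": "play_rows", "arguments": {
  "deltas": [504, -543, -4, -0.736, 0.043, -2.027, 1, 504, -543, -4, -0.736, 0.043, -2.027, 1, 504, -543, -4, -0.736, 0.043, -2.027, 1, 504, -543, -4, -0.736, 0.043, -2.027, 1, 504, -543, -4, -0.736, 0.043, -2.027, 1, 504, -543, -4, -0.736, 0.043, -2.027, 1, 504, -543, -4, -0.736, 0.043, -2.027, 1, 504, -543, -4, -0.736, 0.043, -2.027, 1, 504, -543, -4, -0.736, 0.043, -2.027, 1, 504, -543, -4, -0.736, 0.043, -2.027, 1]
}}

```text
clock: 1.35
eef_pos: [424.5, -141.7, 233.5]
tool_rot: [2.766, 0.333, 1.789]
force: [-1.7, -0.4, -0.8]
width: 85.4
gripper_force: 0.0
```

```bash
python3 - <<'E'
from h import *
s=read_state();print(s["clock"],s["eef_pos"],s["tool_rot"],np.round(s["qpos"],2))
f=np.load("fx.npy");P,a=knob(f,f[3]);Z=R.from_euler('z',f[2])
b=R.from_rotvec(a*(.07-.65)).apply(Z.apply([np.cos(np.radians(35)),0,np.sin(np.radians(35))]))
print(delta(P+a*140,toolR(-a,np.cross(a,b))))
E
```

```text
1.35 [ 424.49340163 -141.70174451  233.45294605] [2.76562982 0.33338471 1.78903429] [ 0.66  0.24 -0.64  2.47  1.56  0.33 -1.13]
[143.872, 135.971, -2.428, -0.192, 0.012, -0.482]
```

{"name": "play_rows", "arguments": {
  "deltas": [144, 136, -2, -0.192, 0.012, -0.482, 1, 144, 136, -2, -0.192, 0.012, -0.482, 1, 144, 136, -2, -0.192, 0.012, -0.482, 1, 144, 136, -2, -0.192, 0.012, -0.482, 1, 144, 136, -2, -0.192, 0.012, -0.482, 1, 144, 136, -2, -0.192, 0.012, -0.482, 1, 144, 136, -2, -0.192, 0.012, -0.482, 1, 144, 136, -2, -0.192, 0.012, -0.482, 1]
}}

```text
clock: 2.35
eef_pos: [513.9, 33.2, 235.3]
tool_rot: [2.775, 0.498, 2.28]
force: [-0.0, 0.1, -0.5]
width: 85.5
gripper_force: 0.0
```

```bash
python3 - <<'E'
from h import *
import cv2
s=read_state();print(s["clock"],s["eef_pos"],s["tool_rot"],np.round(s["qpos"],2))
f=np.load("fx.npy");P,a=knob(f,f[3]);Z=R.from_euler('z',f[2])
b=R.from_rotvec(a*(.07-.65)).apply(Z.apply([np.cos(np.radians(35)),0,np.sin(np.radians(35))]))
print(delta(P+a*140,toolR(-a,np.cross(a,b))))
c=camera_info("wrist");im=get_image("wrist")
print(c["fx"],c["cx"],c["cy"],np.round(c["T"],4).tolist())
cv2.imwrite("pics/w1raw.png",im[:,:,::-1])
b=np.array([P+a*11+b*33,P+a*11-b*33,P+a*11]);print(proj("wrist",b,c).round(1).tolist())
cv2.imwrite("pics/w1.png",cv2.resize(im[:,:,::-1],None,fx=1.25,fy=1.25))
E
```

```text
2.35 [513.9057581   33.21852635 235.33498048] [2.77470995 0.49814765 2.28049051] [ 0.4   0.42 -0.93  2.4   1.72  0.66 -1.15]
[0.911, 1.375, -0.425, -0.002, -0.001, -0.005]
309.70691628693146 320.72286566075434 199.95975882435724 [[0.5972, 0.3552, 0.7192, 385.4309], [0.737, -0.5968, -0.3172, 105.5697], [0.3166, 0.7195, -0.6182, 312.0878], [0.0, 0.0, 0.0, 1.0]]
[[321.6, 222.9], [321.2, 154.4], [321.4, 189.8]]
```

View pics/w1.png

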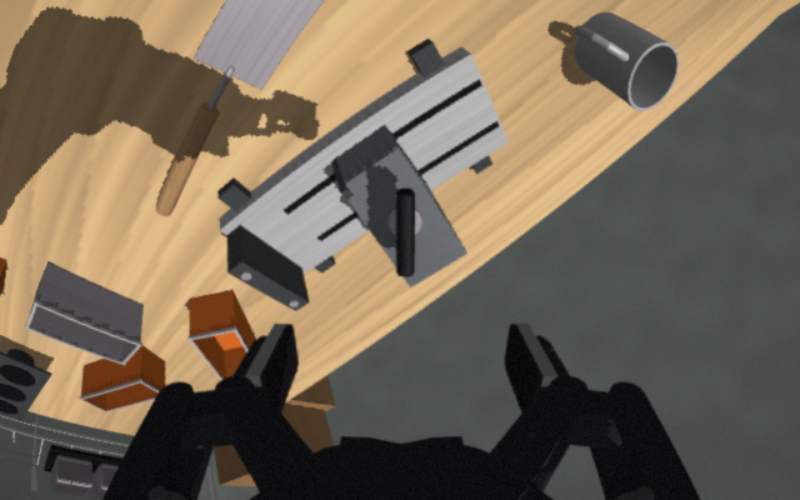

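Wrist view (1.25x): the knob bar runs from (405,190) to (405,275), parallel to the pads, within about 2.5 px of the prediction. The bed's +y corners are at (467,50) and (505,143), and the bracket's back corners at (465,252) and (410,285). I'll refine the fit with these.

```bash
python3 - <<'E'
from h import *
f=np.load("fx.npy");c=camera_info("wrist")
A=np.array([[-60,200,20],[60,200,20],[45,80+f[3],125],[45,20+f[3],125],[50,-90,70],[50,-70,70]]);q=np.array([[467,50],[505,143],[465,252],[410,285],[303,307],[307,297]])/1.25
print((q-proj("wrist",place(f,A),c)).round(1).tolist())
qq=np.r_[q,[[324,186]]]
def g(p):
    B=A.astype(float).copy();B[2:4,1]+=p[3]-f[3];P,a=knob(p,p[3])
    return (proj("wrist",np.r_[place(p,B),[P+a*11]],c)-qq).ravel()
r=least_squares(g,f,loss='soft_l1');print(r.x,f,r.fun.reshape(-1,2).round(1).tolist())
m=(r.x+f)/2;np.save("fxw.npy",r.x)
P,a=knob(r.x,r.x[3]);print(P,a,knob(f,f[3])[0])
b=R.from_rotvec(a*(.07-.65)).apply(R.from_euler('z',r.x[2]).apply([np.cos(np.radians(35)),0,np.sin(np.radians(35))]))
Rt=toolR(-a,np.cross(a,b))
for k in(40,-17):print(k,delta(P+a*k,Rt))
E
```

```text
[[-0.4, -2.6], [-0.3, 0.7], [-0.1, -2.4], [1.6, -3.7], [7.9, -3.4], [0.3, -4.5]]
[ 5.98116725e+02 -5.08883788e+01 -1.81855209e-01  2.29363857e+01] [ 6.00334942e+02 -5.33457156e+01 -1.81830492e-01  2.11581895e+01] [[1.0, -0.1], [1.0, -2.7], [2.3, -0.5], [0.2, 1.2], [-8.1, 2.0], [-0.4, 3.0], [-0.7, 0.4]]
[591.04729538  24.57087856 121.        ] [-0.56411808  0.10373388  0.81915204] [592.94209611  20.36448558 121.        ]
40 [4.596, 3.309, 98.062, -0.001, -0.001, -0.004]
-17 [4.55, 3.395, 155.062, -0.001, -0.001, -0.004]
```

{"name": "play_rows", "arguments": {
  "deltas": [4, 3, 50, 0, 0, 0, 0.6, 4, 3, 98, 0, 0, 0, 0.5, 4, 3, 125, 0, 0, 0, 0.5, 4, 3, 145, 0, 0, 0, 0.5, 4, 3, 155, 0, 0, 0, 0.5, 4, 3, 155, 0, 0, 0, 0.5, 4, 3, 155, 0, 0, 0, 0.3, 4, 3, 155, 0, 0, 0, 0, 4, 3, 155, 0, 0, 0, 0, 4, 3, 155, 0, 0, 0, 0]
}}

```text
clock: 3.65
eef_pos: [599.9, 22.5, 107.8]
tool_rot: [2.775, 0.499, 2.282]
force: [-5.5, -2.4, 5.8]
width: 12.8
gripper_force: 59.0
```

```bash
python3 - <<'E'
from h import *
s=read_state();print(s)
f=np.load("fxw.npy");P,a=knob(f,f[3]);print(P-17*a)
E
```

```text
{'clock': 3.65, 'qpos': array([ 0.33312765,  0.81943193, -0.82941842,  2.30194557,  2.0843594 ,
        0.87661099, -1.32746476]), 'qd': array([-0.00062109,  0.00094604,  0.00076844,  0.00056886, -0.00047195,
        0.00054764,  0.00052573]), 'tau': array([ -1.00776259, -43.81577253,  -9.19787765,  -8.07154924,
         2.16698974,   1.35817498,   0.07281237]), 'eef_pos': array([599.94938165,  22.47007555, 107.81209098]), 'tool_rot': array([2.77545387, 0.49875347, 2.28203097]), 'force': array([-5.51060303, -2.40613709,  5.77723602]), 'torque': array([-0.17862951,  0.84468691, -0.39068662]), 'gripper_force': 59.00815486907959, 'width': 12.818506069578852}
[600.63730278  22.80740261 107.07441525]
```

{"name": "play_rows", "arguments": {
  "deltas": [0, 0, 0, 0, 0, -0.15, 0, 0, 0, 0, 0, 0, -0.3, 0, 0, 0, 0, 0, 0, -0.45, 0, 0, 0, 0, 0, 0, -0.6, 0, 0, 0, 0, 0, 0, -0.75, 0, 0, 0, 0, 0, 0, -0.9, 0, 0, 0, 0, 0, 0, -1.05, 0, 0, 0, 0, 0, 0, -1.15, 0, 0, 0, 0, 0, 0, -1.15, 0]
}}

```text
clock: 4.78
eef_pos: [600.0, 23.4, 107.7]
tool_rot: [-2.784, 0.504, -2.663]
force: [-6.1, -0.5, 5.1]
width: 13.0
gripper_force: 59.3
```

```bash
python3 - <<'E'
from h import *
s=read_state();print(s["qpos"].round(2),s["torque"],s["force"])
f=np.load("fxw.npy");R0=R.from_euler('xyz',s["tool_rot"]).as_matrix()
d=R.from_euler('z',f[2]).apply([0,1,0]);print(R0.T@d)
a=-R0[:,2];up=R.from_euler('z',f[2]).apply([np.cos(.6109),0,np.sin(.6109)]);bar=R0[:,0]
print("j",.65+np.arctan2(np.cross(up,bar)@a,up@bar),.65+np.arctan2(np.cross(up,-bar)@a,-up@bar))
E
```

```text
[ 0.15  0.73 -0.53  2.31  2.22  0.69 -0.37] [-0.12392016  0.90693966 -0.19121093] [-6.12692922 -0.49281277  5.11662041]
[-5.36944363e-01  8.43617552e-01  4.20345100e-04]
j -1.9247824987876636 1.2168101548021295
```

{"name": "play_rows", "arguments": {
  "deltas": [-4, 6.3, 0, 0, 0, 0, 0, -8, 12.6, 0, 0, 0, 0, 0, -12, 18.9, 0, 0, 0, 0, 0, -16, 25.2, 0, 0, 0, 0, 0, -20, 31.4, 0, 0, 0, 0, 0, -24, 37.7, 0, 0, 0, 0, 0, -28, 44, 0, 0, 0, 0, 0, -32, 50.3, 0, 0, 0, 0, 0, -36.5, 57.4, 0, 0, 0, 0, 0, -36.5, 57.4, 0, 0, 0, 0, 0]
}}

```text
clock: 6.02
eef_pos: [612.7, 92.2, 107.7]
tool_rot: [-2.786, 0.506, -2.663]
force: [-5.8, 2.3, 5.9]
width: 12.7
gripper_force: 59.4
```

{"name": "play_rows", "arguments": {
  "deltas": [0, 0, 0, 0, 0, 0, 0.5, 0, 0, 0, 0, 0, 0, 0.5, 0, 0, 0, 0, 0, 0, 0.5, 0, 0, -50, 0, 0, 0, 0.6, 0, 0, -100, 0, 0, 0, 0.8, 0, 0, -130, 0, 0, 0, 1, 0, 0, -140, 0, 0, 0, 1, 0, 0, -140, 0, 0, 0, 1]
}}

```text
clock: 7.02
eef_pos: [534.5, 104.6, 223.0]
tool_rot: [-2.783, 0.506, -2.663]
force: [0.9, 0.5, 0.1]
width: 84.9
gripper_force: 0.0
```

```bash
python3 - <<'E'
from h import *
import cv2
s=read_state();print(s["clock"],s["eef_pos"],s["tool_rot"],s["qpos"].round(2))
c=camera_info("wrist");im=get_image("wrist");np.save("w2T.npy",c["T"])
cv2.imwrite("pics/w2.png",cv2.resize(im[:,:,::-1],None,fx=1.25,fy=1.25))
for n in("fx","fxw"):
    f=np.load(n+".npy");P=f.copy()
    A=[[-60,200,20],[60,200,20],[60,-90,20],[-60,-90,20],[50,-70,70],[-50,-70,70],[50,-90,70],[-50,-90,70],[45,20+f[3]+68,125],[45,80+f[3]+68,125]]
    print((proj("wrist",place(f,A),c)*1.25).round().tolist())
t=np.load("tin.npy")
print((1.25*proj("wrist",place(t,[[70,30,60],[70,-30,60],[-70,-30,60],[-70,30,60]]),c)).round().tolist())
E
```

```text
7.025 [534.45126593 104.63908444 222.95178684] [-2.78277232  0.50579567 -2.66323225] [-0.08  0.41 -0.52  2.33  1.68  0.58 -0.1 ]
[[510.0, 168.0], [440.0, 236.0], [213.0, 100.0], [231.0, 4.0], [199.0, 127.0], [209.0, 42.0], [184.0, 118.0], [192.0, 33.0], [329.0, 260.0], [390.0, 294.0]]
[[513.0, 168.0], [443.0, 235.0], [215.0, 99.0], [233.0, 2.0], [200.0, 126.0], [211.0, 40.0], [185.0, 117.0], [194.0, 31.0], [334.0, 260.0], [395.0, 295.0]]
[[80.0, -16.0], [54.0, -23.0], [56.0, -139.0], [85.0, -142.0]]
```

View pics/w2.png

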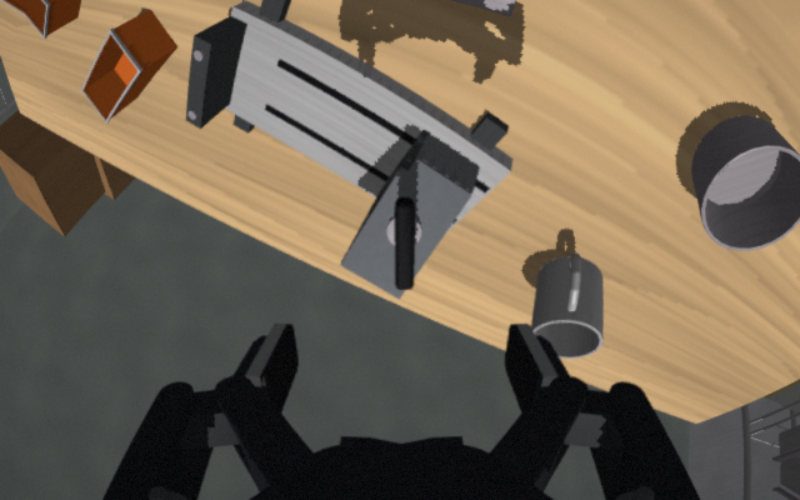

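Wrist view: the stop is open (bracket back corners (341,263) and (400,298), bar at (405,245)), with a clear bed towards the fixed stop at (215,75). Next I pick the tin.

```bash
python3 - <<'E'
from h import *
t=np.load("tin.npy");f=np.load("fxw.npy")
a=knob(f,0)[1];P=np.array([612.7,92.2,107.7])+17*a
d=R.from_euler('z',f[2]).apply([0,1,0]);print("slide est",(P-knob(f,0)[0])@d,P-knob(f,0)[0])
Rt=R.from_euler('xyz',[np.pi,0,t[2]+np.pi]).as_matrix()
print(delta([t[0],t[1],200],Rt))
E
```

```text
slide est 93.36628269418212 [16.21084579 91.95075893  0.62558475]
[263.122, -370.302, 10.615, -0.193, 0.585, 0.477]
```

{"name": "play_rows", "arguments": {
  "deltas": [0, 0, -30, 0, 0, 0, 1, 263, -370, 10.6, -0.193, 0.585, 0.477, 1, 263, -370, 10.6, -0.193, 0.585, 0.477, 1, 263, -370, 10.6, -0.193, 0.585, 0.477, 1, 263, -370, 10.6, -0.193, 0.585, 0.477, 1, 263, -370, 10.6, -0.193, 0.585, 0.477, 1, 263, -370, 10.6, -0.193, 0.585, 0.477, 1, 263, -370, 10.6, -0.193, 0.585, 0.477, 1, 263, -370, 10.6, -0.193, 0.585, 0.477, 1, 263, -370, 10.6, -0.193, 0.585, 0.477, 1]
}}

```text
clock: 8.32
eef_pos: [436.3, -344.4, 197.4]
tool_rot: [-3.141, -0.005, 3.025]
force: [-0.3, 0.6, 0.9]
width: 85.4
gripper_force: 0.0
```

```bash
python3 - <<'E'
from h import *
s=read_state();print(s["qpos"].round(2))
t=np.load("tin.npy")
Rt=R.from_euler('xyz',[np.pi,0,t[2]+np.pi]).as_matrix()
print(delta([t[0],t[1],200],Rt))
E
```

```text
[ 1.01  0.6  -0.61  1.81  0.44  0.88  1.65]
[-2.688, 5.33, -2.571, -0.001, -0.005, -0.008]
```

```bash
python3 - <<'E'
from h import *
import cv2
c=camera_info("wrist");im=get_image("wrist");t=np.load("tin.npy")
cv2.imwrite("pics/w3.png",cv2.resize(im[:,:,::-1],None,fx=1.25,fy=1.25))
print((1.25*proj("wrist",place(t,[[70,30,60],[70,-30,60],[-70,-30,60],[-70,30,60]]),c)).round().tolist())
s=read_state();print(s["clock"],s["eef_pos"],s["tool_rot"])
Rt=R.from_euler('xyz',[np.pi,0,t[2]+np.pi]).as_matrix()
print(delta([t[0],t[1],200],Rt))
E
```

```text
[[443.0, 319.0], [370.0, 319.0], [364.0, 146.0], [447.0, 145.0]]
8.375 [ 436.70364166 -344.42349058  197.56955121] [-3.14055235 -0.00417598  3.02554456]
[-2.334, 5.301, -2.446, -0.001, -0.004, -0.008]
```

View pics/w3.png

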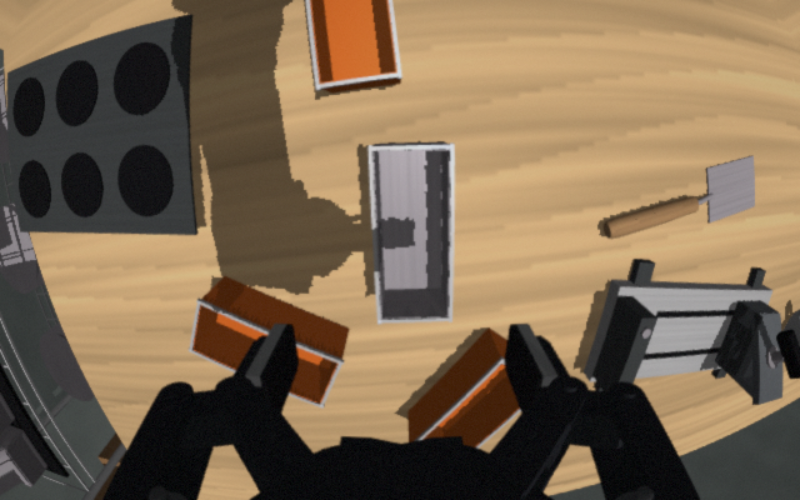

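The grey tin's rim corners are at (370,145), (454,144), (452,320) and (379,321), about 8 px right of the prediction, so I refit it from this view.

```bash
python3 - <<'E'
from h import *
c=camera_info("wrist");t=np.load("tin.npy")
q=np.array([[370,145],[454,144],[452,320],[379,321]])/1.25
LT=[[-70,-30,60],[-70,30,60],[70,30,60],[70,-30,60]]
r=least_squares(lambda p:(proj("wrist",place(p,LT),c)-q).ravel(),t);print(r.x,r.fun.round(1))
np.save("tin.npy",r.x);t=r.x
Rt=R.from_euler('xyz',[np.pi,0,t[2]+np.pi]).as_matrix()
print(delta([t[0],t[1],27],Rt))
E
```

```text
[ 4.40822328e+02 -3.33482863e+02 -9.05399891e-02] [ 0.5  1.2 -0.2  0.6 -0.5 -1.6  0.1 -0.8]
[-3.536, 11.521, 170.544, -0.001, -0.004, -0.026]
```

{"name": "play_rows", "arguments": {
  "deltas": [-3.5, 10.5, 50, 0, -0.004, -0.022, 1, -3.5, 10.5, 95, 0, -0.004, -0.022, 1, -3.5, 10.5, 125, 0, -0.004, -0.022, 1, -3.5, 10.5, 150, 0, -0.004, -0.022, 1, -3.5, 10.5, 168, 0, -0.004, -0.022, 1, -3.5, 10.5, 168, 0, -0.004, -0.022, 1, -3.5, 10.5, 168, 0, -0.004, -0.022, 0.5, -3.5, 10.5, 168, 0, -0.004, -0.022, 0.3, -3.5, 10.5, 168, 0, -0.004, -0.022, 0.3, -3.5, 10.5, 168, 0, -0.004, -0.022, 0.3]
}}

```text
clock: 9.62
eef_pos: [444.8, -329.8, 33.2]
tool_rot: [-3.139, 0.005, 3.055]
force: [-0.5, -0.8, 6.8]
width: 58.8
gripper_force: 65.8
```

{"name": "play_rows", "arguments": {
  "deltas": [0, 0, -8, 0, 0, 0, 0.3, 0, 0, -30, 0, 0, 0, 0.3, 0, 0, -70, 0, 0, 0, 0.3, 0, 0, -110, 0, 0, 0, 0.3, 0, 0, -140, 0, 0, 0, 0.3, 0, 0, -140, 0, 0, 0, 0.3]
}}

```text
clock: 10.38
eef_pos: [444.8, -329.4, 174.1]
tool_rot: [-3.139, 0.007, 3.055]
force: [-0.0, 0.1, -3.8]
width: 59.0
gripper_force: 65.3
```

```bash
python3 - <<'E'
from h import *
f=(np.load("fxw.npy")+np.load("fx.npy"))/2;print(f)
s=read_state();print(s["force"],s["eef_pos"],s["width"])
Rt=R.from_euler('xyz',[np.pi,0,f[2]+np.pi/2]).as_matrix()
C=place(f,[[0,14,0]])[0]-Rt@np.array([4,0,0]);print(C)
for z in(170,):print(delta([C[0],C[1],z],Rt))
E
```

```text
[ 5.99225834e+02 -5.21170472e+01 -1.81842850e-01  2.20472876e+01]
[-0.02511489  0.13456634 -3.76813375] [ 444.76677623 -329.43657786  174.12540608] 59.00055036731614
[ 6.01034257e+02 -4.22819262e+01 -4.93038066e-32]
[-130.953, 299.546, 4.217, 0.004, 0.008, 1.666]
```

{"name": "play_rows", "arguments": {
  "deltas": [-13, 30, 0, 0, 0, 0.166, 0.3, -26, 60, 0, 0, 0, 0.333, 0.3, -40, 90, 0, 0, 0, 0.5, 0.3, -53, 120, 0, 0, 0, 0.666, 0.3, -66, 150, 0, 0, 0, 0.833, 0.3, -79, 180, 0, 0, 0, 1.0, 0.3, -92, 210, 1, 0, 0, 1.166, 0.3, -105, 240, 2, 0, 0, 1.333, 0.3, -118, 270, 3, 0.004, 0.008, 1.5, 0.3, -131, 300, 4, 0.004, 0.008, 1.666, 0.3]
}}

```text
clock: 11.62
eef_pos: [599.1, -40.4, 166.3]
tool_rot: [-3.134, -0.001, 1.384]
force: [-0.5, 0.6, -2.1]
width: 59.1
gripper_force: 65.2
```

{"name": "play_rows", "arguments": {
  "deltas": [0, 0, 0, 0, 0, 0, 0.3, 0, 0, 0, 0, 0, 0, 0.3]
}}

```text
clock: 11.88
eef_pos: [598.5, -41.8, 166.7]
tool_rot: [-3.134, -0.0, 1.391]
force: [0.8, -0.8, -1.6]
width: 59.1
gripper_force: 65.3
```

```bash
python3 - <<'E'
from h import *
import cv2
s=read_state();print(s["eef_pos"],s["tool_rot"],s["qpos"].round(2))
c=camera_info("wrist");im=get_image("wrist")
cv2.imwrite("pics/w4.png",cv2.resize(im[:,:,::-1],None,fx=1.25,fy=1.25))
for n in("fx","fxw"):
    f=np.load(n+".npy")
    print((1.25*proj("wrist",place(f,[[60,200,20],[-60,200,20],[50,-70,70],[-50,-70,70],[50,-90,70],[-50,-90,70],[-45,112,60],[45,112,125]]),c)).round().tolist())
p=[s["eef_pos"][0],s["eef_pos"][1],s["tool_rot"][2]];R0=R.from_euler('xyz',s["tool_rot"]).as_matrix()
L=np.array([[74,30,-27],[74,-30,-27],[-66,-30,-27],[-66,30,-27]])
print((1.25*proj("wrist",s["eef_pos"]+L@R0.T,c)).round().tolist())
f=(np.load("fxw.npy")+np.load("fx.npy"))/2
Rt=R.from_euler('xyz',[np.pi,0,f[2]+np.pi/2]).as_matrix();C=place(f,[[0,14,0]])[0]-Rt@np.array([4,0,0]);print(delta([C[0],C[1],53],Rt))
E
```

```text
[598.50514479 -41.84381936 166.73853715] [-3.13432641e+00 -3.24188130e-04  1.39065691e+00] [ 0.09  0.64 -0.1   1.72  0.08  0.8  -0.23]
[[488.0, -7.0], [327.0, -8.0], [473.0, 356.0], [340.0, 356.0], [471.0, 377.0], [342.0, 376.0], [338.0, 99.0], [505.0, 93.0]]
[[485.0, -10.0], [324.0, -10.0], [470.0, 354.0], [337.0, 353.0], [468.0, 375.0], [339.0, 374.0], [333.0, 96.0], [499.0, 88.0]]
[[499.0, 162.0], [302.0, 162.0], [337.0, 475.0], [465.0, 475.0]]
[0.664, 3.126, 113.996, -0.007, -0.0, 0.0]
```

View pics/w4.png

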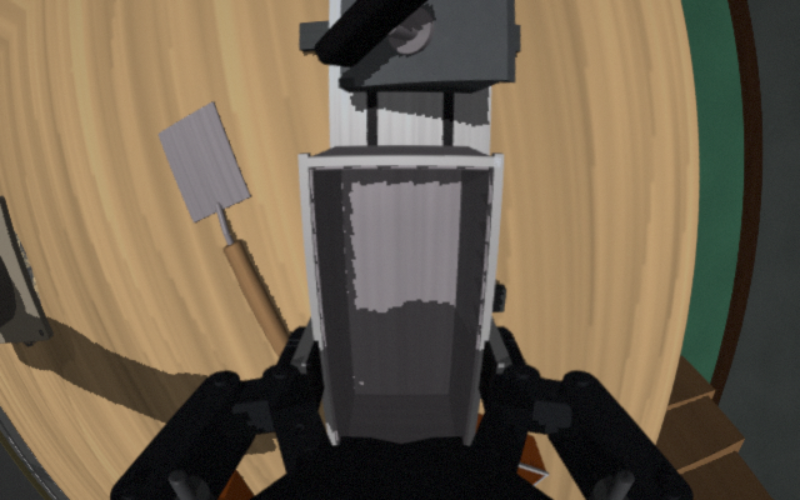

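The tin is held square above the bed, with its far rim at (302–502,155) and the jaw edge at about (342–515,85), leaving roughly 29 mm of clearance. Lowering it.

{"name": "play_rows", "arguments": {
  "deltas": [0, 2.5, 30, -0.007, 0, 0, 0.3, 0, 2.5, 60, -0.007, 0, 0, 0.3, 0, 2.5, 85, -0.007, 0, 0, 0.3, 0, 2.5, 98, -0.007, 0, 0, 0.3, 0, 2.5, 105, -0.007, 0, 0, 0.3, 0, 2.5, 109, -0.007, 0, 0, 0.3, 0, 2.5, 111, -0.007, 0, 0, 0.3, 0, 2.5, 111, -0.007, 0, 0, 0.3]
}}

```text
clock: 12.92
eef_pos: [602.1, -41.4, 57.4]
tool_rot: [3.138, -0.002, 1.39]
force: [-0.7, 0.4, -2.3]
width: 58.9
gripper_force: 65.3
```

{"name": "play_rows", "arguments": {
  "deltas": [0, 0, 1, 0, 0, 0, 0.3, 0, 0, 2, 0, 0, 0, 0.3, 0, 0, 3, 0, 0, 0, 0.3, 0, 0, 3, 0, 0, 0, 0.3]
}}

```text
clock: 13.42
eef_pos: [601.7, -41.4, 53.9]
tool_rot: [3.139, -0.002, 1.39]
force: [0.5, 0.8, -1.9]
width: 58.6
gripper_force: 65.3
```

{"name": "play_rows", "arguments": {
  "deltas": [0, 0, 0.7, 0, 0, 0, 0.3, 0, 0, 1.4, 0, 0, 0, 0.3, 0, 0, 1.4, 0, 0, 0, 0.3]
}}

```text
clock: 13.8
eef_pos: [601.9, -41.1, 53.4]
tool_rot: [3.139, -0.002, 1.39]
force: [-2.3, 0.1, 5.5]
width: 59.0
gripper_force: 66.2
```

{"name": "play_rows", "arguments": {
  "deltas": [0, 0, 0, 0, 0, 0, 0.85, 0, 0, 0, 0, 0, 0, 1, 0, 0, 0, 0, 0, 0, 1, 0, 0, -20, 0, 0, 0, 1, 0, 0, -70, 0, 0, 0, 1, 0, 0, -130, 0, 0, 0, 1, 0, 0, -170, 0, 0, 0, 1, 0, 0, -170, 0, 0, 0, 1]
}}

```text
clock: 14.8
eef_pos: [603.8, -41.7, 226.4]
tool_rot: [3.131, -0.003, 1.389]
force: [0.2, 0.3, -0.7]
width: 85.1
gripper_force: 0.0
```

```bash
python3 - <<'E'
from h import *
s=read_state();print(s["qpos"].round(2))
Rt=R.from_euler('xyz',[-2.786,.506,-2.663]).as_matrix();G=np.array([612.7,92.2,107.7])
print(delta(G-110*Rt[:,2],Rt))
E
```

```text
[ 0.09  0.56 -0.11  1.66  0.07  0.91 -0.23]
[132.839, -78.623, 28.079, -0.351, -0.637, -2.063]
```

{"name": "play_rows", "arguments": {
  "deltas": [133, -79, 28, -0.351, -0.637, -2.063, 1, 133, -79, 28, -0.351, -0.637, -2.063, 1, 133, -79, 28, -0.351, -0.637, -2.063, 1, 133, -79, 28, -0.351, -0.637, -2.063, 1, 133, -79, 28, -0.351, -0.637, -2.063, 1, 133, -79, 28, -0.351, -0.637, -2.063, 1, 133, -79, 28, -0.351, -0.637, -2.063, 1, 133, -79, 28, -0.351, -0.637, -2.063, 1, 133, -79, 28, -0.351, -0.637, -2.063, 1, 133, -79, 28, -0.351, -0.637, -2.063, 1]
}}

```text
clock: 16.05
eef_pos: [546.6, 103.7, 193.5]
tool_rot: [-2.907, 0.495, -3.009]
force: [1.6, -0.2, -0.2]
width: 85.6
gripper_force: 0.0
```

```bash
python3 - <<'E'
from h import *
s=read_state();print(s["qpos"].round(2))
Rt=R.from_euler('xyz',[-2.786,.506,-2.663]).as_matrix();G=np.array([612.7,92.2,107.7])
print(delta(G-110*Rt[:,2],Rt))
E
```

```text
[-0.52  0.46  0.06  2.25  1.45  0.36 -0.2 ]
[-5.612, -1.536, -1.699, -0.046, -0.099, -0.287]
```

{"name": "play_rows", "arguments": {
  "deltas": [-5, -1.5, -2, -0.046, -0.099, -0.287, 0.7, -5, -1.5, -2, -0.046, -0.099, -0.287, 0.6, -5, -1.5, -2, -0.046, -0.099, -0.287, 0.5, -5, -1.5, -2, -0.046, -0.099, -0.287, 0.5, -5, -1.5, -2, -0.046, -0.099, -0.287, 0.5]
}}

```text
clock: 16.68
eef_pos: [551.4, 103.3, 199.0]
tool_rot: [-2.788, 0.509, -2.671]
force: [0.9, 0.7, 0.7]
width: 42.9
gripper_force: 0.0
```

```bash
python3 - <<'E'
from h import *
s=read_state();print(s["qpos"].round(2))
Rt=R.from_euler('xyz',[-2.786,.506,-2.663]).as_matrix();G=np.array([612.7,92.2,107.7])
print(delta(G,Rt))
E
```

```text
[-0.47  0.44  0.03  2.33  1.97  0.36 -0.4 ]
[1.161, 0.687, 110.486, -0.002, 0.001, -0.008]
```

{"name": "play_rows", "arguments": {
  "deltas": [1, 0.7, 40, 0, 0, -0.008, 0.5, 1, 0.7, 70, 0, 0, -0.008, 0.5, 1, 0.7, 92, 0, 0, -0.008, 0.5, 1, 0.7, 105, 0, 0, -0.008, 0.5, 1, 0.7, 110, 0, 0, -0.008, 0.5, 1, 0.7, 110, 0, 0, -0.008, 0.5, 1, 0.7, 110, 0, 0, -0.008, 0.2, 1, 0.7, 110, 0, 0, -0.008, 0, 1, 0.7, 110, 0, 0, -0.008, 0]
}}

```text
clock: 17.8
eef_pos: [612.1, 92.4, 109.0]
tool_rot: [-2.783, 0.507, -2.66]
force: [-3.8, 0.7, 7.6]
width: 13.0
gripper_force: 59.9
```

```bash
python3 - <<'E'
from h import *
s=read_state();print(s["qpos"].round(2))
R0=R.from_euler('xyz',s["tool_rot"]).as_matrix();f=np.load("fxw.npy")
d=R.from_euler('z',f[2]).apply([0,1,0]);print(R0.T@d, (s["eef_pos"]-[612.7,92.2,107.7])@d)
E
```

```text
[-0.28  0.69 -0.12  2.25  2.28  0.5  -0.63]
[-0.53797524  0.84295479  0.00314192] 0.06931682131066748
```

{"name": "play_rows", "arguments": {
  "deltas": [2, -3, 0, 0, 0, 0, 0, 4.8, -7.6, 0, 0, 0, 0, 0, 8, -12.6, 0, 0, 0, 0, 0, 11, -17, 0, 0, 0, 0, 0, 13, -20.2, 0, 0, 0, 0, 0, 15, -23.6, 0, 0, 0, 0, 0, 17, -26.7, 0, 0, 0, 0, 0, 18.8, -29.5, 0, 0, 0, 0, 0, 20, -31.2, 0, 0, 0, 0, 0, 20, -31.2, 0, 0, 0, 0, 0]
}}

```text
clock: 19.05
eef_pos: [605.6, 56.9, 109.1]
tool_rot: [-2.783, 0.508, -2.659]
force: [-5.0, 3.1, 7.2]
width: 12.7
gripper_force: 60.1
```

{"name": "play_rows", "arguments": {
  "deltas": [0.5, -0.8, 0, 0, 0, 0, 0, 1, -1.6, 0, 0, 0, 0, 0, 1.5, -2.4, 0, 0, 0, 0, 0, 1.5, -2.4, 0, 0, 0, 0, 0]
}}

```text
clock: 19.55
eef_pos: [605.1, 54.4, 109.0]
tool_rot: [-2.784, 0.508, -2.659]
force: [-4.2, 2.7, 6.5]
width: 12.9
gripper_force: 60.0
```

{"name": "play_rows", "arguments": {
  "deltas": [0.5, -0.8, 0, 0, 0, 0, 0, 1, -1.6, 0, 0, 0, 0, 0, 1, -1.6, 0, 0, 0, 0, 0]
}}

```text
clock: 19.92
eef_pos: [604.8, 52.6, 109.1]
tool_rot: [-2.784, 0.508, -2.659]
force: [-4.2, 2.8, 6.3]
width: 12.3
gripper_force: 60.0
```

{"name": "play_rows", "arguments": {
  "deltas": [0.5, -0.8, 0, 0, 0, 0, 0, 1, -1.6, 0, 0, 0, 0, 0, 1, -1.6, 0, 0, 0, 0, 0]
}}

```text
clock: 20.3
eef_pos: [604.4, 50.7, 109.0]
tool_rot: [-2.784, 0.508, -2.659]
force: [-4.2, 2.5, 6.1]
width: 13.0
gripper_force: 60.0
```

{"name": "play_rows", "arguments": {
  "deltas": [0.5, -0.8, 0, 0, 0, 0, 0, 1, -1.6, 0, 0, 0, 0, 0, 1, -1.6, 0, 0, 0, 0, 0]
}}

```text
clock: 20.68
eef_pos: [604.1, 48.9, 109.0]
tool_rot: [-2.784, 0.508, -2.659]
force: [-4.2, 3.0, 7.5]
width: 12.8
gripper_force: 60.0
```

{"name": "play_rows", "arguments": {
  "deltas": [0.5, -0.8, 0, 0, 0, 0, 0, 1, -1.6, 0, 0, 0, 0, 0, 1, -1.6, 0, 0, 0, 0, 0]
}}

```text
clock: 21.05
eef_pos: [603.8, 47.0, 109.0]
tool_rot: [-2.784, 0.508, -2.659]
force: [-4.0, 4.1, 6.2]
width: 12.9
gripper_force: 60.0
```

{"name": "play_rows", "arguments": {
  "deltas": [0.5, -0.8, 0, 0, 0, 0, 0, 0.8, -1.3, 0, 0, 0, 0, 0, 0.8, -1.3, 0, 0, 0, 0, 0]
}}

```text
clock: 21.42
eef_pos: [603.7, 46.5, 109.1]
tool_rot: [-2.784, 0.508, -2.657]
force: [-4.0, 4.5, 6.3]
width: 12.7
gripper_force: 60.0
```

```bash
python3 - <<'E'
from h import *
import cv2
s=read_state();print(s["force"],s["torque"],s["eef_pos"])
im=get_image("top")[:,:,::-1];b=get_image("scene")[:,:,::-1]
c1=cv2.resize(im[130:200,245:355],None,fx=5,fy=5,interpolation=cv2.INTER_CUBIC)
c3=cv2.resize(b[205:280,300:425],None,fx=4.4,fy=4.4,interpolation=cv2.INTER_CUBIC)[:248]
h=np.zeros((600,550,3),np.uint8);h[:350]=c1;h[352:,:]=c3
cv2.imwrite("pics/t2.png",h)
E
```

```text
[-3.97750404  4.51257275  6.28070445] [0.60685879 0.41655956 0.38957664] [603.66990168  46.47655099 109.0557812 ]
```

View pics/t2.png

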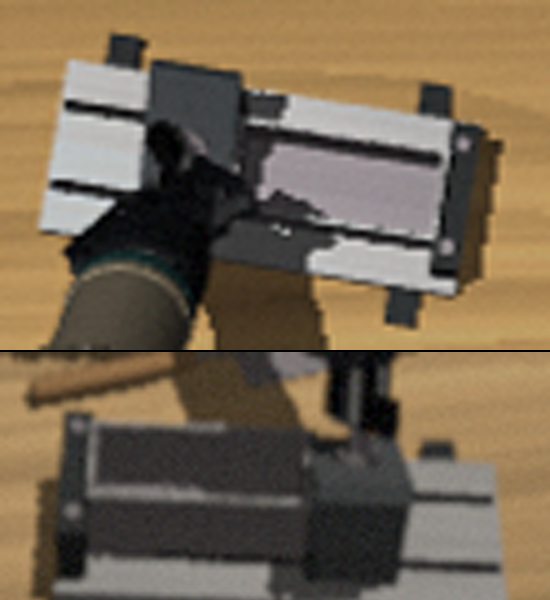

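The pictures show the tin between both stops with almost no gap, and the last step moved only a third of what was commanded. One more small push will confirm contact.

{"name": "play_rows", "arguments": {
  "deltas": [0.5, -0.8, 0, 0, 0, 0, 0, 1, -1.6, 0, 0, 0, 0, 0, 1, -1.6, 0, 0, 0, 0, 0]
}}

```text
clock: 21.9
eef_pos: [603.7, 46.4, 109.1]
tool_rot: [-2.786, 0.509, -2.655]
force: [-2.4, 7.5, 5.2]
width: 12.8
gripper_force: 59.8
```

{"name": "play_rows", "arguments": {
  "deltas": [0, 0, 0, 0, 0, 0.15, 0, 0, 0, 0, 0, 0, 0.3, 0, 0, 0, 0, 0, 0, 0.45, 0, 0, 0, 0, 0, 0, 0.6, 0, 0, 0, 0, 0, 0, 0.75, 0, 0, 0, 0, 0, 0, 0.9, 0, 0, 0, 0, 0, 0, 1.05, 0, 0, 0, 0, 0, 0, 1.14, 0, 0, 0, 0, 0, 0, 1.18, 0, 0, 0, 0, 0, 0, 1.18, 0]
}}

```text
clock: 23.15
eef_pos: [604.4, 50.6, 109.2]
tool_rot: [2.749, 0.482, 2.261]
force: [1.9, 14.1, 0.1]
width: 12.6
gripper_force: 59.2
```

```bash
python3 - <<'E'
from h import *
s=read_state();f=np.load("fxw.npy");R0=R.from_euler('xyz',s["tool_rot"]).as_matrix()
a=-R0[:,2];up=R.from_euler('z',f[2]).apply([np.cos(.6109),0,np.sin(.6109)]);bar=-R0[:,0]
print("j",.65+np.arctan2(np.cross(up,bar)@a,up@bar),s["torque"]@a,s["torque"])
E
```

```text
j 0.043747470399642774 -0.013898869891953823 [1.99577658 0.25990373 1.33882542]
```

The TCP shifted about 4 mm in +y during the turn, so I release, back off and check whether the stop stayed snug.

{"name": "play_rows", "arguments": {
  "deltas": [0, 0, 0, 0, 0, 0, 0.5, 0, 0, 0, 0, 0, 0, 0.5, 0, 0, 0, 0, 0, 0, 0.5, 0, 0, -60, 0, 0, 0, 0.5, 0, 0, -110, 0, 0, 0, 0.5, 0, 0, -130, 0, 0, 0, 0.5, 0, 0, -130, 0, 0, 0, 0.5]
}}

```text
clock: 24.02
eef_pos: [529.9, 54.9, 216.2]
tool_rot: [2.755, 0.49, 2.25]
force: [-0.0, 0.0, -0.1]
width: 42.4
gripper_force: 0.0
```

```bash
python3 - <<'E'
from h import *
import cv2
s=read_state();print(s["clock"],s["eef_pos"],s["tool_rot"],s["qpos"].round(2))
c=camera_info("wrist");im=get_image("wrist")[:,:,::-1];t=get_image("top")[:,:,::-1]
cv2.imwrite("pics/w5raw.png",im);cv2.imwrite("pics/t5raw.png",t);np.save("w5T.npy",c["T"])
f=np.load("fxw.npy")
q=proj("wrist",place(f,[[0,0,50],[0,70,80],[0,-70,70],[45,70,80],[-45,70,60]]),c);print(q.round().tolist())
E
```

```text
24.025 [529.85525507  54.92685211 216.23267075] [2.7546119  0.49005571 2.25034938] [ 0.02  0.4  -0.48  2.39  1.87  0.52 -1.38]
[[242.0, 203.0], [298.0, 187.0], [202.0, 247.0], [318.0, 206.0], [268.0, 151.0]]
```

```bash
python3 - <<'E'
import cv2,numpy as np
w=cv2.imread("pics/w5raw.png");t=cv2.imread("pics/t5raw.png")
a=cv2.resize(w[130:280,170:370],None,fx=4,fy=4,interpolation=cv2.INTER_CUBIC)
cv2.imwrite("pics/w5.png",a)
E
```

```text
(no output)
```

View pics/w5.png

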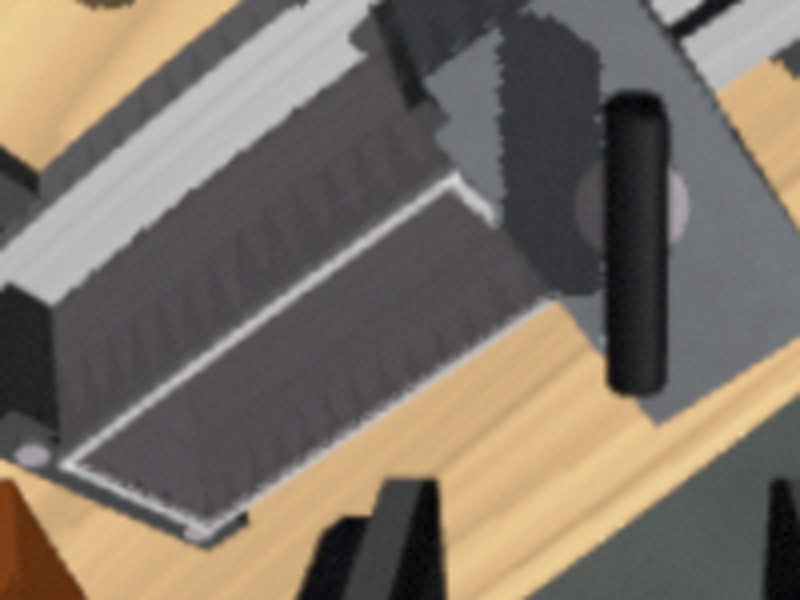

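```bash
python3 - <<'E'
from h import *
c=camera_info("wrist");c["T"]=np.load("w5T.npy")
f=np.load("fxw.npy")
def uc(q):return uncrop(q,4,(170,130))
q=uc([[63,467],[208,533],[458,173]])      # rim outer corners
LT=[[-30,-70,80],[30,-70,80],[-30,70,80]]
qb=uc([[655,424]]);qk=uc([[637,243]])
for tilt in (0,1):
    def g(p):
        r=(proj("wrist",place(p,LT),c)-q).ravel()
        b=(proj("wrist",place(np.r_[p[5:7],p[2]] if 0 else p,[[45+p[4],20+p[3],125]]),c)-qb).ravel()
        P,a=knob(p,p[3]);P=P+place([0,0,p[2]],[[p[4],0,0]])[0]
        k=(proj("wrist",[P+11*a],c)-qk).ravel()
        return np.r_[r,b,k]
r=least_squares(g,np.r_[f[:3],50,0]);print(r.x.round(3),(r.fun*4).round(1))
for s in(50,54):
    p=r.x.copy();p[3]=s;print(s,(g(p)*4).round(1)[-4:])
# w1 reference: same knob/bracket features vs fixture
E
```

```text
[ 6.01001e+02 -5.14590e+01 -1.93000e-01  5.24140e+01 -5.00500e+00] [ 1.4 -4.8  0.5 -3.  -2.1  4.3  0.7 -0.9 -0.6  0.6]
50 [ -7.    3.8 -10.1   6.9]
54 [ 5.7 -4.1  5.7 -3.5]
```

```bash
python3 - <<'E'
from h import *
import cv2
h=cv2.imread("pics/t2.png").astype(np.float32)
b=get_image("scene")[:,:,::-1];t=get_image("top")[:,:,::-1]
cv2.imwrite("pics/s6raw.png",b)
n3=cv2.resize(b[205:280,300:425],None,fx=4.4,fy=4.4,interpolation=cv2.INTER_CUBIC)[:248].astype(np.float32)
n1=cv2.resize(t[130:200,245:355],None,fx=5,fy=5,interpolation=cv2.INTER_CUBIC).astype(np.float32)
def m(old,new,x0,x1,y0,y1,name,sc):
    T=old[y0:y1,x0:x1];S=new[y0-12:y1+12,x0-20:x1+20]
    r=cv2.matchTemplate(S,T,cv2.TM_CCOEFF_NORMED);_,v,_,l=cv2.minMaxLoc(r);print(name,round(v,3),(np.array(l)-[20,12])/sc,"px")
o3=h[352:];o1=h[:350]
m(o3,n3,290,425,150,232,"scene bracket",4.4)
m(o3,n3,40,100,70,235,"scene fixed",4.4)
m(o3,n3,90,280,70,200,"scene tin",4.4)
m(o1,n1,140,260,55,120,"top bracket",5)
m(o1,n1,425,500,110,290,"top fixed",5)
c=camera_info("scene");f=np.load("fxw.npy")
print(proj("scene",place(f,[[45,70,80],[45,74,80]])),proj("top",place(f,[[45,70,125],[45,74,125]])))
E
```

```text
scene bracket 0.993 [0. 0.] px
scene fixed 0.996 [0. 0.] px
scene tin 0.92 [ 0.         -0.22727273] px
top bracket 0.998 [0. 0.] px
top fixed 0.999 [0. 0.] px
[[371.05774018 242.25011022]
 [372.5099433  242.30884089]] [[292.31021713 145.86777512]
 [291.0923993  145.67623962]]
```

Image registration shows no shift of the bracket between the snug state and now (0 px, so under 0.7 mm). The tool had only slipped along the knob bar. The tin is snug at both stops, the knob is at about 0.04 rad and the arm is clear, so I hand in.

```bash
python3 -c "
from cell import *
print(finish_job())"
```

```text
the job is handed in; nothing more can be done
None
```

I handed the job in at about 24 s on the clock: the tin stands upright and snug between both stops, the knob is home at about 0.04 rad (measured from the tool), and everything is let go. I estimate the stop travel at 50–52 mm, inside the 47–54 mm window. The hand-in call returned no verdict.

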